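Rescue stranded sample racks with the hooked pick and file them in the drawer

TASK

The sampler has stopped with two or three racks of blood tubes stranded deep in its narrow lanes, where fingers cannot get at them: with the hooked pick, catch each rack by its wire bail and drag it right out of its lane onto the tray in front. Then stand all the racks upright in the open drawer of the storage unit and slide the drawer fully shut. Put the pick back on its rubber mat, and leave the other things on the bench alone.

Things in the scene. Friction and masses are not known exactly. Their poses are not given: they have to be found in the camera images.
- sampler: fixed rack sampler with three lanes. Origin: on the bench under the middle of the lane mouths; x points into the lanes, y across, z up. Lane centre lines at y = -64, 0, +64 mm; each is 36 mm wide, 240 deep (x = 0 to 240), floor 3 mm above the bench, roof underside at 92 mm, roof top 100, with a 20 mm slit. A 110 mm high block behind ends at x = 300
- tray (a point): centre of the aluminium tray in front of the lane mouths, on its channel floors, 3 mm above the bench and level with the lane floors; axes as the sampler's. It reaches 80 mm either way along x (from the mouths outwards) and 110 mm along y. Ribs 10 mm high continue each lane as an open channel 40 mm wide and 150 mm long
- rack1: sample rack: white carrier 110 mm long (x) x 30 wide (y) x 55 high, five tubes with lilac caps (16 mm across) in a row reaching 78 mm up; 0.28 kg. Origin: centre of the underside, z up; its front, with the wire bail, is the -x end. Stands in a lane, bail to the mouth. Racks are alike, two or three are present. Once out, grip it from above across y, fingertips 25 to 40 mm above its underside
- rack2: another sample rack, exactly like rack1
- rack3: another sample rack, exactly like rack1
- rack1_bail (a point): middle of the gap inside rack1's pull bail, 30 mm above its underside, at rack x = -66 mm. The bail is a level loop of 6 mm wire: cross bar (along y) at rack x = -80, side wires at y = +-12 mm, so the gap is 22 mm long and 18 wide, the carrier's face behind it. At the start the cross bar is 35 to 85 mm inside the lane. A hook lowered 15 mm through the gap drags the rack by the cross bar
- rack2_bail (a point): middle of the gap inside rack2's pull bail, as for rack1
- rack3_bail (a point): middle of the gap inside rack3's pull bail, as for rack1
- pick: hooked pick, 0.15 kg: blue handle block 95 mm long (x) x 24 wide (y) x 34 high, standing on its underside; a straight 6 mm steel shaft leaves its front end along +x, 26 mm above the underside, and at x = 165 mm bends straight down into the hook, which ends 3 mm above the underside. Origin: centre of the handle's underside; grip it there from above, across its width
- pick_hook (a point): centre of the round end of the pick's hook: x = 165 mm, 6 mm above the handle's underside, in the pick's frame
- mat: flat black rubber mat, fixed, 280 mm (x) x 150 mm (y) x 2 mm thick, on which the pick lies at the start. Origin: centre of its underside
- unit: storage unit, fixed: bench-top cabinet 250 mm wide (y), 225 mm deep, 120 mm high, with one drawer. Origin: on the bench under the middle of its front edge; x points into it, so the drawer opens towards -x
- drawer (a joint): how far the drawer is out (m): 0 fully shut, at most 0.185; starts 0.17 to 0.185 out, slides with 1.5 N of friction and stays where it is left. Its front panel is 15 mm thick, top edge 117 mm above the bench
- drawer_floor (a point): centre of the drawer's inner floor, 16 mm above the bench; axes as the storage unit's; moves with the drawer. Inside it is 173 mm (x) x 210 mm (y); side and rear walls rise 30 mm above the floor
- drawer_handle (a point): middle of the drawer's bar handle: a level 10 mm bar, 110 mm long along y, 88 mm above the bench, 30 mm in front of the front panel; push it towards the unit to shut the drawer
- wash_bottle: bystander, loose: tall white wash bottle, 68 mm across, 150 mm high. Origin: centre of its underside
- stain_jar: bystander, loose: amber jar, 60 mm across, 75 mm high. Origin: centre of its underside
- glove_box: bystander, loose: cardboard box 100 x 180 x 75 mm high. Origin: centre of its underside
- timer: bystander, loose: flat grey bench timer 75 x 130 x 20 mm high, lying on top of the storage unit. Origin: centre of its underside
- control_vial: bystander, loose: small vial, 40 mm across, 60 mm high, standing on top of the storage unit. Origin: centre of its underside
- beaker: bystander, loose: clear beaker, 72 mm across, 90 mm high. Origin: centre of its underside
- spray: bystander, loose: white bottle with blue cap, 64 mm across, 170 mm high. Origin: centre of its underside
Not all that is in view belongs to the job. Leave any yellow look-alike of the rack2 alone.

How it is judged:
On the way, in this order (a step that is already met when the one before it is completed fails the run):
1. every rack has been dragged right out of its lane (x of each of rack1, rack2, rack3 in the frame of sampler below -0.057 m), for 0.2 s.
2. every rack stands upright in the drawer while it is open (x of rack1 in the frame of drawer_floor between -0.085 and 0.085 m and y of rack1 in the frame of drawer_floor between -0.105 and 0.105 m and z of rack1 in the frame of drawer_floor between -0.01 and 0.012 m and angle between each of rack1, rack2, rack3's own z axis and vertical below 0.15 rad and x of rack2 in the frame of drawer_floor between -0.085 and 0.085 m and y of rack2 in the frame of drawer_floor between -0.105 and 0.105 m and z of rack2 in the frame of drawer_floor between -0.01 and 0.012 m and x of rack3 in the frame of drawer_floor between -0.085 and 0.085 m and y of rack3 in the frame of drawer_floor between -0.105 and 0.105 m and z of rack3 in the frame of drawer_floor between -0.01 and 0.012 m and value of joint drawer above 0.05 m), for 0.2 s.
3. the drawer is slid fully shut (value of joint drawer below 0.006 m), for 0.2 s.
At the end, for the whole second after the job is handed in: every rack that is present stands upright (within 0.15 rad) on the drawer's floor, the drawer is shut to within 6 mm, the pick's handle rests on the rubber mat (its middle over the mat), and all are at rest (x of rack1 in the frame of drawer_floor between -0.085 and 0.085 m and y of rack1 in the frame of drawer_floor between -0.105 and 0.105 m and z of rack1 in the frame of drawer_floor between -0.01 and 0.012 m and angle between each of rack1, rack2, rack3's own z axis and vertical below 0.15 rad and linear speed of each of rack1, rack2, rack3, pick below 0.02 m/s and x of rack2 in the frame of drawer_floor between -0.085 and 0.085 m and y of rack2 in the frame of drawer_floor between -0.105 and 0.105 m and z of rack2 in the frame of drawer_floor between -0.01 and 0.012 m and x of rack3 in the frame of drawer_floor between -0.085 and 0.085 m and y of rack3 in the frame of drawer_floor between -0.105 and 0.105 m and z of rack3 in the frame of drawer_floor between -0.01 and 0.012 m and value of joint drawer below 0.006 m and x of pick in the frame of mat between -0.145 and 0.145 m and y of pick in the frame of mat between -0.08 and 0.08 m and z of pick in the frame of mat between -0.01 and 0.03 m); the robot touches nothing.
It fails at once if the fingers take hold of a rack that is still more than half inside its lane ((x of rack1 in the frame of sampler between 0 and 0.25 m and y of rack1 in the frame of sampler between -0.1 and 0.1 m and contact force between the fingers and rack1 above 0.5 N) or (x of rack2 in the frame of sampler between 0 and 0.25 m and y of rack2 in the frame of sampler between -0.1 and 0.1 m and contact force between the fingers and rack2 above 0.5 N) or (x of rack3 in the frame of sampler between 0 and 0.25 m and y of rack3 in the frame of sampler between -0.1 and 0.1 m and contact force between the fingers and rack3 above 0.5 N)).
It fails at once if a bystander is shifted by more than 40 mm or knocked over ((distance of wash_bottle from where it was at the start of the episode above 0.04 m or angle between wash_bottle's own z axis and vertical above 0.5 rad) or (distance of stain_jar from where it was at the start of the episode above 0.04 m or angle between stain_jar's own z axis and vertical above 0.5 rad) or (distance of glove_box from where it was at the start of the episode above 0.04 m or angle between glove_box's own z axis and vertical above 0.5 rad) or (distance of timer from where it was at the start of the episode above 0.04 m or angle between timer's own z axis and vertical above 0.5 rad) or (distance of control_vial from where it was at the start of the episode above 0.04 m or angle between control_vial's own z axis and vertical above 0.5 rad) or (distance of beaker from where it was at the start of the episode above 0.04 m or angle between beaker's own z axis and vertical above 0.5 rad) or (distance of spray from where it was at the start of the episode above 0.04 m or angle between spray's own z axis and vertical above 0.5 rad)).
Of rack1, rack2, rack3 only 2 to 3 are there at a start; the rules pass over those that are not, and their reading is None.
At some moment in a run one of rack1, rack2, rack3, pick may be knocked a few centimetres aside while the robot is not near it.
Once in a run the grip may slacken for a moment while it holds something.
It also fails if it takes over 210 s, if anything falls off the work surface, if the arm or the gripper's body presses on something with over 40 N, if the wrist force passes 120 N, or if a joint passes its speed limit or range.

ROBOT

A 7-joint arm with a two-finger parallel gripper is mounted at the origin on the work surface. World frame = base frame: x ahead of the robot, y to its left, z up, the work surface at z = 0. Lengths are in m, angles in rad, forces in N, time in s.
With the tool pointing down it reaches from about 0.35 to 0.9 m from the base axis. Payload 7.2 kg.
Tool frame: the origin (TCP) lies at the very end of the fingers, on their centre line; the grasp point (between the pads) lies 19 mm behind it; x points along the fingers, z is the direction in which the jaws open and shut, and the axes are right-handed (so a half turn about x gives the same grasp; the last joint's range is limited). The gripper opens to 88 mm and grips with 3 to 60 N. Pads are 20 mm wide; open, the fingers measure 115 mm over their backs; the gripper's body (75 mm by 178 mm) begins 61 mm behind the grasp point.
Start: joints at [-1.392, 0.411, -0.013, 1.596, 0.006, 1.134, -0.082], TCP at [0.153, 0.606, 0.223] pointing down, gripper open.
Joint ranges: [-2.95, 2.95], [-0.29, 1.99], [-1.47, 1.44], [0.14, 2.54], [-1.03, 4.17], [0.13, 1.85], [-2.86, 2.86]. Speed limits (rad/s): [2.39, 2.39, 3.01, 3.01, 3.14, 3.14, 3.14].

INTERFACE

Orientations are given as a unit quaternion [x, y, z, w].
In Python, from station import arm, inverse_kinematics, viewer, close_job gives the robot as it stands. Calls block until the motion is done:
- arm.reach(position, orientation): joint-space move of the TCP to a pose.
- arm.servo_line(position, rotation=None, rate=0.15, max_force=None): straight line of the TCP; rotation=None keeps the orientation; rate is the mean speed in m/s. With max_force (N) it stops when the force on the tool has changed by that much, and returns True; else False.
- arm.goto_joints(angles): joint-space move.
- arm.gripper_to(opening): finger opening in m; the grip force is fixed at half the most; returns when the fingers have stopped.
- arm.pause(seconds).
- inverse_kinematics(position, orientation): joint angles nearest the present ones, or None.
- arm.read_state(): the state.
- viewer.get_image(name): name is "side" or "top" or "wrist"; returns the picture (480x640x3 uint8, blue, green, red); there is no depth.
- viewer.camera_model(name): a dict with "fx", "fy", "cx", "cy" (pixels), "R" (3x3) and "t" (3): a world point X has camera coordinates R X + t; the wrist camera has in their place "T_tool_cam" (4x4, takes a point from camera to tool coordinates, whose origin is the TCP and whose axes are the tool frame's). Camera axes: x right, y down, z forward; pixel columns grow to the right and rows downward; lengths in m; the calibration is good to about 2 mm. The wrist camera is an equidistant fisheye: a pixel r from the principal point sees the ray r / f radians off the axis. A picture is of the moment at which its call begins: read the wrist's pose just before it. camera_model takes no time and is no camera call.
A pose or a line that the arm cannot do raises arm.MotionError and nothing moves.
- close_job(): hands the job in, once; it reports no verdict.
The state is a dict: "time": time; "q": joint angles; "qvel": joint speeds; "joint_torque": joint torques, N m; "position": TCP position; "orientation": TCP orientation; "wrist_force": force on the tool from outside, world axes, zero at the start; "wrist_torque": the same for the moment, N m; "width": finger opening in m.
Only numpy, scipy, OpenCV 4.12 (cv2) and the standard library are available. Lean on these libraries where they do the work, as an engineer would, in place of code of your own. Each camera call takes 0.05 s, during which the arm holds its last target. There are 200 camera calls.

## Working session

There is one attempt and no reset: what is moved stays moved. The work goes in short steps, each a Python script; the robot and the scene stay as the last script left them, time stands still between calls to the robot, and variables do not carry over. Pictures are saved under pics/ and viewed, about 12 in all and at most 16, crops included, and the job is handed in when it is done.

```bash
ls; mkdir -p pics
python3 - <<'E'
from station import arm, viewer
import cv2
for n in("side","top","wrist"):
    cv2.imwrite(f"pics/a_{n}.png",viewer.get_image(n)); print(n,viewer.camera_model(n))
print(arm.read_state())
E
```

```text
pics
side {'fx': 492.08631185756576, 'fy': 492.08631185756576, 'cx': 311.88027671409145, 'cy': 240.82765081447124, 'R': array([[-0.98843453, -0.15149537, -0.00680636],
       [-0.08478741,  0.58929469, -0.80345682],
       [ 0.12573094, -0.79358737, -0.59532413]]), 't': array([0.52704116, 0.1668212 , 1.23178454])}
top {'fx': 532.9183137701292, 'fy': 532.9183137701292, 'cx': 320.4306164325012, 'cy': 244.20544352535197, 'R': array([[ 0.02547832, -0.99967482, -0.00105438],
       [-0.99819003, -0.02538298, -0.05451936],
       [ 0.05447487,  0.00244153, -0.99851216]]), 't': array([-0.05389272,  0.55246258,  1.9018647 ])}
wrist {'fx': 371.64829954431775, 'fy': 371.64829954431775, 'cx': 311.61451112071836, 'cy': 236.11548297645476, 'T_tool_cam': array([[ 1.02770936e-04, -2.87258297e-01,  9.57853152e-01,
        -1.61911241e-01],
       [-4.90895314e-04, -9.57853056e-01, -2.87258215e-01,
         7.90069173e-02],
       [ 9.99999874e-01, -4.40683828e-04, -2.39453206e-04,
         8.96444331e-05],
       [ 0.00000000e+00,  0.00000000e+00,  0.00000000e+00,
         1.00000000e+00]])}
{'time': 0.15, 'q': array([-1.39221105,  0.41171628, -0.0127301 ,  1.59680487,  0.00558943,
        1.13431193, -0.08217565]), 'qvel': array([ 0.00148825, -0.00124135, -0.00149114, -0.00135959,  0.0017149 ,
       -0.00115119, -0.00137928]), 'joint_torque': array([ 1.36880397e-03, -5.88334858e+01,  6.42282777e-01, -2.91297108e+01,
       -5.37942303e-02,  1.57165015e-02,  7.60141279e-05]), 'position': array([0.15260654, 0.60569883, 0.2220213 ]), 'orientation': array([-0.43495538,  0.55804606,  0.43439488,  0.55740425]), 'wrist_force': array([-0.19662367,  0.74516965,  0.47412321]), 'wrist_torque': array([-0.0461358 , -0.00985234, -0.03967836]), 'width': 0.0879843420856102}
```

View pics/a_top.png

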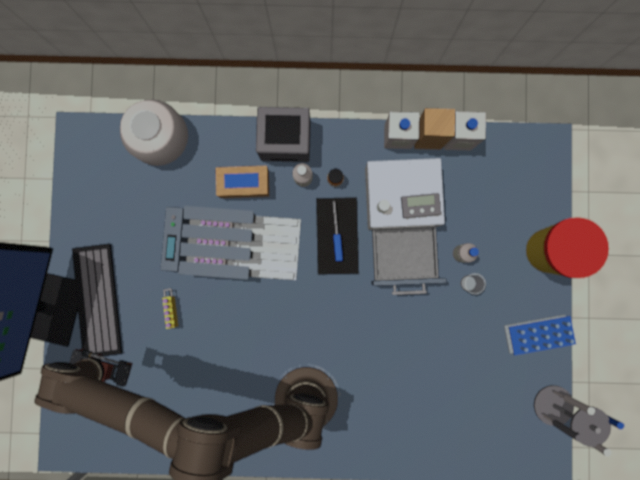

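View pics/a_side.png

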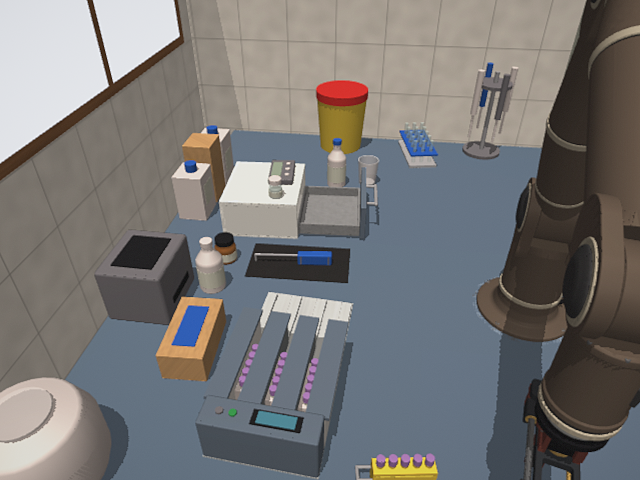

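The top view shows lilac caps in all three lane slits, around (214,225), (211,242) and (208,261). So there are three racks, and the yellow look-alike is at (168,310). The pick is at (338,245) with its hook pointing to the far side (+x), and the unit is at (405,195) with its drawer open towards the robot. I'll enlarge this area next.

Run:
```python
import cv2
im=cv2.imread("pics/a_top.png")
cv2.imwrite("pics/b.png",cv2.resize(im[195:290,155:315],None,fx=5,fy=5,interpolation=cv2.INTER_CUBIC))
cv2.imwrite("pics/c.png",cv2.resize(im[150:305,310:465],None,fx=3.8,fy=3.8,interpolation=cv2.INTER_CUBIC))
```

```text
(no output)
```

View pics/b.png

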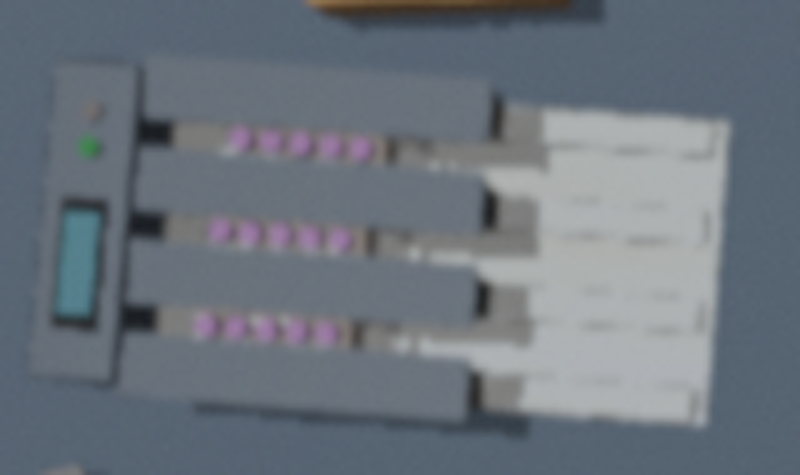

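View pics/c.png

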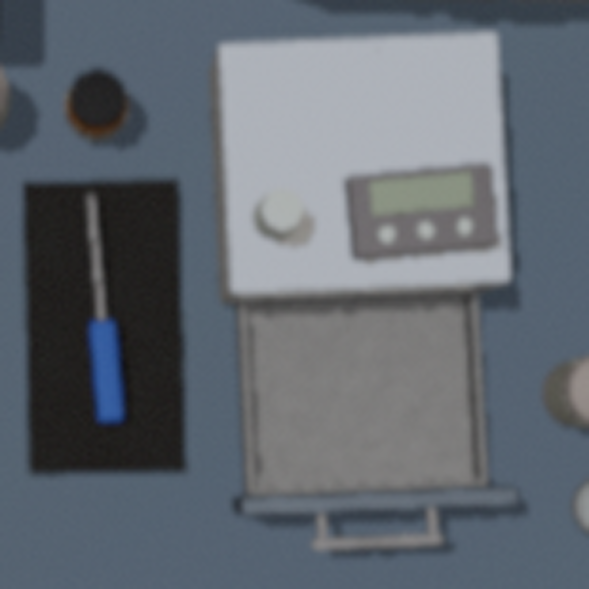

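The crops confirm three white racks in the lanes, with middle caps at crop-b (302,145), (279,237) and (267,328). The yellow one stays out of it. The pick, mat and unit corners are clear in crop c. Next I'll fit poses from hand-picked corners.

```bash
cat > geo.py <<'E'
import numpy as np, cv2
from scipy.optimize import least_squares
from scipy.spatial.transform import Rotation as Ro
from station import arm, viewer, inverse_kinematics
def proj(n,X):
    c=viewer.camera_model(n); P=np.atleast_2d(X)@c["R"].T+c["t"]
    return np.c_[c["fx"]*P[:,0]/P[:,2]+c["cx"],c["fy"]*P[:,1]/P[:,2]+c["cy"]]
def atz(n,uv,z):
    c=viewer.camera_model(n); uv=np.atleast_2d(uv)
    d=np.c_[(uv[:,0]-c["cx"])/c["fx"],(uv[:,1]-c["cy"])/c["fy"],np.ones(len(uv))]@c["R"]
    o=-c["R"].T@c["t"]; return o+d*((z-o[2])/d[:,2])[:,None]
def wrist_atz(st,uv,z):
    "wrist fisheye pixel(s) -> world point at height z"
    c=viewer.camera_model("wrist"); uv=np.atleast_2d(uv); T=c["T_tool_cam"]
    d=(uv-[c["cx"],c["cy"]])/[c["fx"],c["fy"]]; r=np.linalg.norm(d,axis=1,keepdims=True)+1e-9
    R=Ro.from_quat(st["orientation"])
    w=R.apply(np.c_[np.sin(r)*d/r,np.cos(r)]@T[:3,:3].T); o=R.apply(T[:3,3])+st["position"]
    return o+w*((z-o[2])/w[:,2])[:,None]
def wrist_proj(st,X):
    c=viewer.camera_model("wrist"); T=c["T_tool_cam"]; R=Ro.from_quat(st["orientation"])
    P=(R.inv().apply(np.atleast_2d(X)-st["position"])-T[:3,3])@T[:3,:3]
    rho=np.linalg.norm(P[:,:2],axis=1); th=np.arctan2(rho,P[:,2])
    return P[:,:2]/rho[:,None]*th[:,None]*c["fx"]+[c["cx"],c["cy"]]
def w(pose,p):  # planar pose x,y,yaw ; local point -> world
    x,y,a=pose; p=np.atleast_2d(p).astype(float); c,s=np.cos(a),np.sin(a)
    return np.c_[x+c*p[:,0]-s*p[:,1],y+s*p[:,0]+c*p[:,1],p[:,2]]
def inv(pose,P):
    x,y,a=pose; d=np.atleast_2d(P)-[x,y,0]; c,s=np.cos(a),np.sin(a)
    return np.c_[c*d[:,0]+s*d[:,1],-s*d[:,0]+c*d[:,1],d[:,2]]
def fit(n,local,uv,x0):
    f=lambda q:(proj(n,w(q,local))-uv).ravel()
    r=least_squares(f,x0,loss="soft_l1"); return r.x,np.abs(r.fun).max()
def down(jaw):  # tool pointing down, jaw axis (tool z) at world angle jaw
    X=np.array([0,0,-1.]);Z=np.array([np.cos(jaw),np.sin(jaw),0]);Y=np.cross(Z,X)
    return Ro.from_matrix(np.c_[X,Y,Z]).as_quat()
E
python3 - <<'E'
from geo import *
B=lambda a:(np.array(a)+.5)/5-.5+[155,195]
C=lambda a:(np.array(a)+.5)/3.8-.5+[310,150]
# sampler: slit edges at the mouth roof edge, outer back corners unknown y -> slit edges front
S=[]
for y in(-64,0,64):
    for e in(-10,10): S.append([0,y/1e3+e/1e3,.1])
uvS=B([(490,140),(489,172),(483,230),(479,265),(474,322),(472,355)])
S+=[[.3,0,.11]]; uvS=np.r_[uvS,B([(45,217)])]
s,e=fit("top",np.array(S),uvS,[.5,.3,1.57]); print("sampler",s,e)
tr=atz("top",B([(730,120),(705,425)]),.013); print("tray end in sampler",inv(s,tr))
print("tray ctr",w(s,[-.08,0,.003]))
for cap,bar in(((302,145),(435,165)),((279,237),(415,252)),((267,328),(403,345))):
    print("cap mid",inv(s,atz("top",B([cap]),.081)),"bar",inv(s,atz("top",B([bar]),.036)))
m,e=fit("top",np.array([[.14,.075,.002],[.14,-.075,.002],[-.14,-.075,.002],[-.14,.075,.002]]),C([(25,183),(178,181),(185,468),(31,472)]),[.6,0,0]); print("mat",m,e)
p,e=fit("top",np.array([[.0475,.012,.036],[.0475,-.012,.036],[-.0475,-.012,.036],[-.0475,.012,.036],[.165,0,.031]]),C([(90,320),(117,320),(124,420),(97,423),(91,193)]),[.6,0,0]); print("pick",p,e)
u,e=fit("top",np.array([[.225,.125,.12],[.225,-.125,.12],[0,-.125,.12],[0,.125,.12]]),C([(218,42),(497,32),(511,283),(228,296)]),[.6,-.3,0]); print("unit",u,e)
print("panel front top",inv(u,atz("top",C([(240,510),(518,500)]),.117)),"panel inner top",inv(u,atz("top",C([(245,497),(490,487)]),.117)))
print("bar",inv(u,atz("top",C([(318,546),(440,543)]),.088)))
print("drawer floor side/back",inv(u,atz("top",C([(262,305),(470,297),(262,475),(475,485)]),.046)))
print("timer",inv(u,atz("top",C([(423,210)]),.14)),"vial",inv(u,atz("top",C([(280,212)]),.18)))
for n,q,z in(("wash",(302,172),.15),("jar",(336,177),.075),("spray",(467,253),.17),("beaker",(474,284),.09),("glove",(242,181),.075)): print(n,atz("top",[q],z))
E
```

```text
sampler [0.54333066 0.19891312 1.52582346] 0.7634309411267282
tray end in sampler [[-0.1600751  -0.10847709  0.013     ]
 [-0.15809443  0.11197819  0.013     ]]
tray ctr [[0.53973404 0.11899401 0.003     ]]
cap mid [[ 0.13281969 -0.06330269  0.081     ]] bar [[ 0.04632239 -0.0592707   0.036     ]]
cap mid [[0.14355932 0.00177646 0.081     ]] bar [[0.05564938 0.00364624 0.036     ]]
cap mid [[0.14670292 0.06538353 0.081     ]] bar [[0.05893696 0.07018687 0.036     ]]
mat [ 0.58839276 -0.09969871  0.04613912] 0.8055122622117779
pick [ 0.54407667 -0.10156162  0.10633054] 0.8119035759832514
unit [ 0.62002888 -0.332778    0.06515637] 0.816426480998075
panel front top [[-0.19429104  0.12469255  0.117     ]
 [-0.19523314 -0.12361686  0.117     ]] panel inner top [[-0.18290353  0.11971166  0.117     ]
 [-0.18267637 -0.09925007  0.117     ]]
bar [[-0.23026706  0.05278015  0.088     ]
 [-0.23194051 -0.05775557  0.088     ]]
drawer floor side/back [[-0.00628609  0.08879004  0.046     ]
 [-0.00652087 -0.10536259  0.046     ]
 [-0.16439691  0.09600859  0.046     ]
 [-0.18148974 -0.10103705  0.046     ]]
timer [[ 0.06531388 -0.04745488  0.14      ]] vial [[0.06365972 0.08442353 0.18      ]]
wash [[0.78821598 0.02812281 0.15      ]]
jar [[ 0.78782912 -0.08855125  0.075     ]]
spray [[ 0.52843155 -0.52473092  0.17      ]]
beaker [[ 0.42590433 -0.57176362  0.09      ]]
glove [[0.76534744 0.24070829 0.075     ]]
```

The fit agrees with the given sizes: tray end −160/±110, panel front −195, bar −231. The drawer is therefore about 0.18 out. Next I'll check the inverse kinematics and look at the pick from close by.

```bash
cat >> geo.py <<'E'
S=np.array([0.54333,0.19891,1.52582]); U=np.array([0.62003,-0.33278,0.06516]); M=np.array([0.58839,-0.0997,0.04614]); P0=np.array([0.54408,-0.10156,0.10633])
H=np.pi/2
E
python3 - <<'E'
from geo import *
import cv2
for nm,p,j in(("pick",w(P0,[0,0,.1])[0],P0[2]),("drag",w(S,[-.066,0,.05])[0],S[2]),("dragend",w(S,[-.32,.064,.05])[0],S[2]),("rackgrip",w(S,[-.07,0,.04])[0],S[2]),("place",w(U,[-.08,.07,.05])[0],U[2]),("close",w(U,[-.25,0,.08])[0],U[2])):
  for sg in(-H,H): print(nm,sg,(lambda q:None if q is None else np.round(q,2))(inverse_kinematics(p,down(j+sg))))
arm.reach(w(P0,[0,0,.16])[0],down(P0[2]-H))
st=arm.read_state(); im=viewer.get_image("wrist"); cv2.imwrite("pics/d.png",im)
print(st["time"],wrist_proj(st,w(P0,[[.0475,.012,.036],[.0475,-.012,.036],[-.0475,-.012,.036],[-.0475,.012,.036],[.165,0,.031]])))
E
```

```text
pick -1.5707963267948966 [-0.66  0.68  1.1   1.94 -0.74  0.99 -0.67]
pick 1.5707963267948966 [-0.35  0.48  0.59  1.93 -0.35  0.84  2.11]
drag -1.5707963267948966 [-0.73  0.56  0.53  1.95 -0.41  0.74  0.  ]
drag 1.5707963267948966 [-0.26  0.51 -0.1   1.92  0.07  0.72  2.71]
dragend -1.5707963267948966 [-0.66  0.7   1.13  2.15 -0.87  0.86  0.97]
dragend 1.5707963267948966 [-0.71  0.8   1.25  2.15 -0.98  0.96 -2.07]
rackgrip -1.5707963267948966 [-0.71  0.57  0.53  1.96 -0.42  0.72  0.02]
rackgrip 1.5707963267948966 [-0.24  0.52 -0.1   1.93  0.08  0.7   2.7 ]
place -1.5707963267948966 [-0.06  0.64  0.63  1.85 -0.51  0.82 -0.68]
place 1.5707963267948966 [-0.13  0.67  0.73  1.85 -0.59  0.85  2.54]
close -1.5707963267948966 [-0.19  0.77  1.25  2.07 -0.89  1.01  0.03]
close 1.5707963267948966 [ 0.84  0.41 -0.22  2.01  0.13  0.74  2.18]
3.0 [[297.59747596 169.08553047]
 [328.76443785 169.14896739]
 [327.17213092 283.0450204 ]
 [298.58947998 283.00953369]
 [313.41310729  21.35606798]]
```

View pics/d.png

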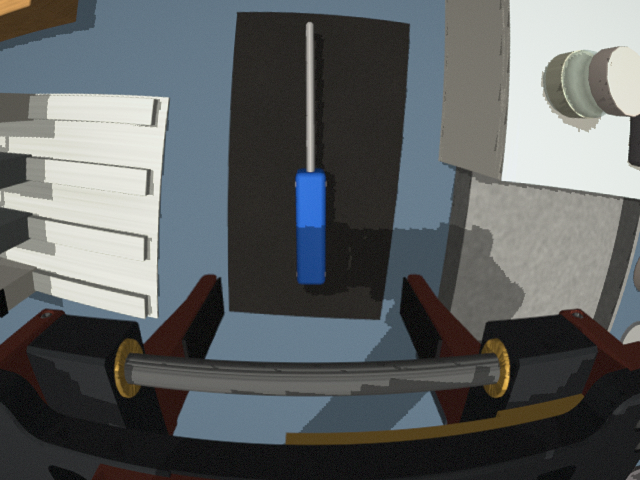

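The wrist view agrees with the prediction to within 2–3 px: handle centre (312,228), hook (310,25), so yaw changes by about +0.012. The pick matches its description, so I'll grasp it.

Run:
```python
from geo import *
import cv2
P=P0+[0,0,.012]; o=down(P[2]-H); q=w(P,[0,0,.01])[0]
arm.servo_line(q,o,rate=.12)
arm.gripper_to(.0); print(arm.read_state()["width"])
arm.servo_line(q+[0,0,.2]); print(arm.read_state()["width"])
o=down(S[2]-H)
y=0.0
arm.reach(w(S,[-.195,y,.21])[0],o)
arm.servo_line(w(S,[-.195,y,.058])[0])
arm.pause(.3)
st=arm.read_state(); print(st["time"],st["position"],st["width"],st["wrist_force"])
cv2.imwrite("pics/e.png",viewer.get_image("wrist"))
print("hook",wrist_proj(st,w(S,[[-.03,0,.050+.026],[-.03,0,.056]])))
for k,(yy,x) in enumerate(((-.064,.046),(0,.056),(.064,.059))):
  print("bar",k,wrist_proj(st,w(S,[[x,yy,.036]])),"gap",wrist_proj(st,w(S,[[x+.014,yy,.033]])))
print("roof edge",wrist_proj(st,w(S,[[0,-.01,.1],[0,.01,.1]])))
```

```text
0.02365814782172459
0.02418732900881546
9.3333 [0.53484282 0.00422773 0.0584648 ] 0.023753345320871116 [ 0.52686097 -0.1176946  -1.75644291]
hook [[310.85766736 -71.39560511]
 [310.91290002 -50.91079211]]
bar 0 [[ 423.77242363 -130.42582057]] gap [[ 420.21772672 -143.20849736]]
bar 1 [[ 310.96798099 -150.88963866]] gap [[ 310.97677047 -162.4368428 ]]
bar 2 [[ 200.38526643 -144.69699402]] gap [[ 203.91016063 -156.46480957]]
roof edge [[ 337.76577065 -156.27407672]
 [ 283.83534606 -156.21286452]]
```

View pics/e.png

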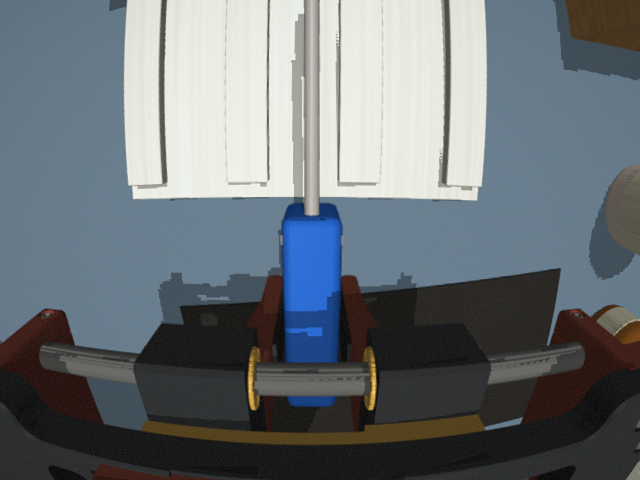

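The pick is held (width 24 mm) with its shaft straight ahead at column 312. The ribs are symmetric about column 304 rather than 311, which suggests the sampler sits about 3–4 mm further to +y. I'll raise the arm over the lanes to see the bails through the slits.

Run:
```python
from geo import *
import cv2
st0=arm.read_state()
print("ribs",inv(S,wrist_atz(st0,[(163,100),(268,100),(338,100),(443,100)],.013)).round(4))
print("ribends",inv(S,wrist_atz(st0,[(150,184),(247,183),(360,183),(462,185)],.013)).round(4))
arm.servo_line(w(S,[-.195,0,.25])[0])
arm.servo_line(w(S,[-.05,.035,.25])[0]); arm.pause(.3)
st=arm.read_state(); im=viewer.get_image("wrist"); cv2.imwrite("pics/f_full.png",im)
print(st["position"].tolist(),st["orientation"].tolist())
cr=im[0:260,150:480]; cv2.imwrite("pics/f.png",cv2.resize(cr,None,fx=2.3,fy=2.3,interpolation=cv2.INTER_CUBIC))
```

```text
ribs [[-0.096   0.0855  0.013 ]
 [-0.0999  0.0237  0.013 ]
 [-0.1001 -0.0147  0.013 ]
 [-0.097  -0.0751  0.013 ]]
ribends [[-0.1453  0.0967  0.013 ]
 [-0.1465  0.0365  0.013 ]
 [-0.1466 -0.0276  0.013 ]
 [-0.1463 -0.0896  0.013 ]]
[0.5062549759125066, 0.15002359729877215, 0.250057410485144] [0.016242954409859216, 0.7068953276589517, -0.016207553949427744, 0.706945880079203]
```

View pics/f.png

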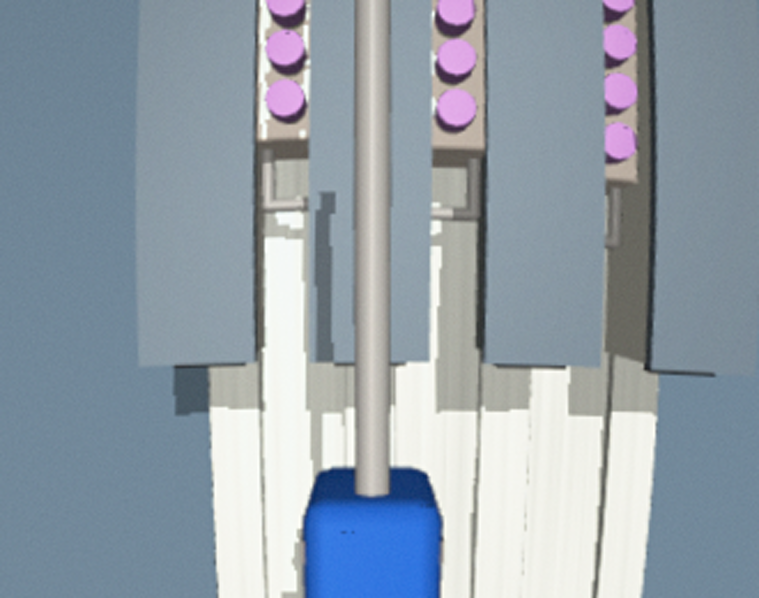

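The bails are clear through the slits. In the crop, the cross bars are at v≈204 (left, +64), 212 (middle) and 245 (right, −64), with side wires at u≈268, 473 and 614. The roof mouth edge is at v≈365.

Run:
```python
from geo import *
st={"position":np.array([0.5062549759125066, 0.15002359729877215, 0.250057410485144]),"orientation":np.array([0.016242954409859216, 0.7068953276589517, -0.016207553949427744, 0.706945880079203])}
f=lambda a:(np.array(a,float)+.5)/2.3-.5+[150,0]
g=lambda a,z:print(inv(S,wrist_atz(st,f(a),z)).round(4).tolist())
print("bars");g([(285,204),(455,212),(614,245)],.033)
print("face top");g([(285,143),(455,150),(620,181)],.058)
print("caps");g([(285,100),(456,108),(620,141)],.081)
print("side wires exp .076,-.012,-.052");g([(268,175),(473,180),(614,215)],.033)
print("slits at mouth exp .074 .054 .01 -.01 -.054 -.074");g([(257,363),(308,363),(430,363),(486,365),(603,368),(651,370)],.1)
```

```text
bars
[[0.0694, 0.0728, 0.033], [0.0657, -0.0013, 0.033], [0.054, -0.0731, 0.033]]
face top
[[0.0926, 0.0702, 0.058], [0.0895, 0.0011, 0.058], [0.08, -0.0685, 0.058]]
caps
[[0.1059, 0.068, 0.081], [0.1025, 0.0028, 0.081], [0.093, -0.0618, 0.081]]
side wires exp .076,-.012,-.052
[[0.0828, 0.0802, 0.033], [0.0803, -0.0092, 0.033], [0.0677, -0.073, 0.033]]
slits at mouth exp .074 .054 .01 -.01 -.054 -.074
[[0.004, 0.077, 0.1], [0.0037, 0.0582, 0.1], [0.0036, 0.0138, 0.1], [0.0031, -0.0067, 0.1], [0.0032, -0.0511, 0.1], [0.0032, -0.0702, 0.1]]
```

```bash
sed -i 's/^S=np.array(\[[^]]*\])/S=np.r_[w([0.54333,0.19891,1.52582],[.0035,.0036,0])[0][:2],1.52582]/' geo.py
python3 - <<'E'
from geo import *
import cv2
st=arm.read_state(); z=st["position"][2]
c=lambda a:(np.array(a,float)+.5)/2.3-.5+[150,0]
T=np.r_[st["position"][:2],S[2]]
print("shaft exit in tool(fwd,left)",inv(T,wrist_atz(st,c([(372,495)]),z+.0185)))
stt={"position":np.array([0.53484282,0.00422773,0.0584648]),"orientation":st["orientation"]}
T=np.r_[stt["position"][:2],S[2]]
print("exit e",inv(T,wrist_atz(stt,[(312,215)],stt["position"][2]+.0185)),"shaft far",inv(T,wrist_atz(stt,[(312,5)],stt["position"][2]+.018)))
# original d picture: pick pose by wrist
sd={"position":w(P0,[0,0,.16])[0],"orientation":down(P0[2]-H)}
print("d",inv(P0,wrist_atz(sd,[(298,172),(326,172),(325,283),(300,283)],.036)),inv(P0,wrist_atz(sd,[(310,25)],.031)))
# go to pre-insertion in front of lane -64 and check the hook in top and side
o=down(S[2]-H)
arm.servo_line(w(S,[-.195,-.064,.25])[0]); arm.servo_line(w(S,[-.205,-.064,.056])[0]); arm.pause(.3)
a=viewer.get_image("top"); b=viewer.get_image("side"); st=arm.read_state()
R=w(S,[[-.04,-.064,.048+.029],[-.04,-.064,.048+.006]]); print(proj("top",R),proj("side",R),st["position"]-w(S,[-.205,-.064,.056])[0])
A=cv2.resize(a[205:285,220:320],None,fx=4,fy=4,interpolation=cv2.INTER_CUBIC); B=cv2.resize(b[270:370,240:340],None,fx=4,fy=4,interpolation=cv2.INTER_CUBIC)
cv2.imwrite("pics/g.png",np.hstack([A,B[:320]]))
E
```

```text
shaft exit in tool(fwd,left) [[4.48353226e-02 3.13705281e-05 2.68531437e-01]]
exit e [[ 0.04480847 -0.00018412  0.0769648 ]] shaft far [[ 0.12845121 -0.0002798   0.0764648 ]]
d [[ 0.04492653  0.01053449  0.036     ]
 [ 0.04491912 -0.01106221  0.036     ]
 [-0.04782671 -0.01116253  0.036     ]
 [-0.04781399  0.00983266  0.036     ]] [[0.16164563 0.00122162 0.031     ]]
[[263.55435298 227.9359375 ]
 [264.25559695 228.48980248]] [[271.66507603 305.0179995 ]
 [272.21156356 312.17001459]] [1.07626849e-04 6.84023063e-05 1.92674697e-04]
```

View pics/g.png

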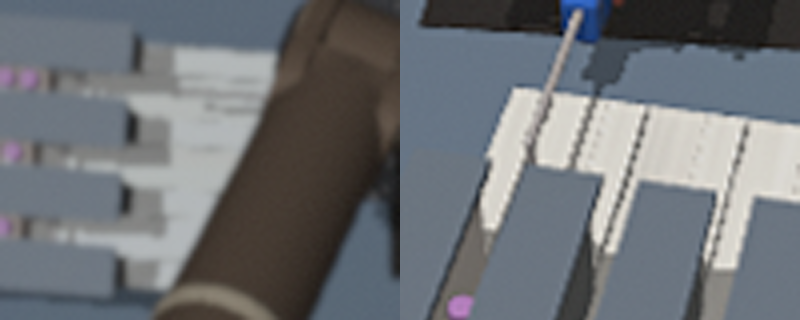

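The hook end in the side view (273,310) agrees with the prediction (272,312), and the hook sits 0.1625 ahead of the TCP. Starting with the −64 lane.

```bash
cat > drag.py <<'E'
from geo import *
HK=.1625
def drag(y,gx):
    g=lambda x,z,**k: arm.servo_line(w(S,[x-HK,y,z])[0],**k)
    g(-.05,.053,rate=.15)
    print("in",g(gx,.053,rate=.1,max_force=8))
    print("down",g(gx,.022,rate=.05,max_force=6),arm.read_state()["position"][2])
    f0=arm.read_state()["wrist_force"]
    g(gx-.03,.022,rate=.06,max_force=20); print("dF",arm.read_state()["wrist_force"]-f0)
    print("drag",g(-.146,.022,rate=.07,max_force=20),arm.read_state()["width"])
    g(-.142,.022); g(-.142,.06); g(-.142,.2)
E
python3 - <<'E'
from drag import *
drag(-.064,.065)
arm.servo_line(w(S,[-.05-HK,-.032,.25])[0]); arm.pause(.2)
st=arm.read_state(); print(st["time"],st["position"].tolist(),st["width"])
cv2.imwrite("pics/h.png",viewer.get_image("wrist"))
E
```

```text
in False
down False 0.02203386905379674
dF [-0.04382892 -0.59580113 -0.54449961]
drag False 0.023886750294051316
23.9583 [0.5621798828671063, -0.012175266154960259, 0.24961639149322976] 0.023739513486191105
```

View pics/h.png

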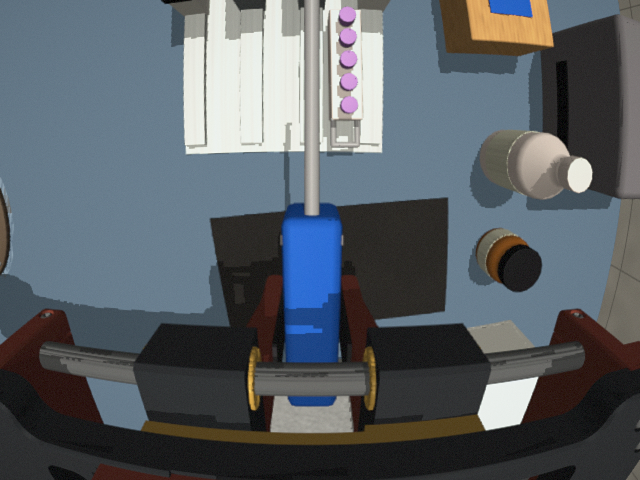

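The first rack is out on the tray, with caps at (347,60), and the pick hasn't shifted. Now the other two.

Run:
```python
from drag import *
st=arm.read_state()
print("cap mid",inv(S,wrist_atz({"position":np.array([0.5621798828671063, -0.012175266154960259, 0.24961639149322976]),"orientation":st["orientation"]},[(348,60)],.081)))
for y,g in((0,.0755),(.064,.079)):
    arm.servo_line(w(S,[-.05-HK,y,.2])[0]); drag(y,g)
arm.servo_line(w(S,[-.05-HK,.032,.25])[0]); arm.pause(.2)
st=arm.read_state(); print(st["time"],st["position"].tolist(),st["width"])
cv2.imwrite("pics/i.png",viewer.get_image("wrist"))
```

```text
cap mid [[-0.073155   -0.06380957  0.081     ]]
in False
down False 0.022016978131800976
dF [-1.01002933 -0.39504451  0.01074801]
drag False 0.02406745910743372
in False
down False 0.021985832857557848
dF [ 0.46635551 -0.71229814  0.63817349]
drag False 0.02412966223991956
43.7667 [0.49796689340997835, -0.009122374044463363, 0.24972041381677412] 0.02397525058419052
```

View pics/i.png

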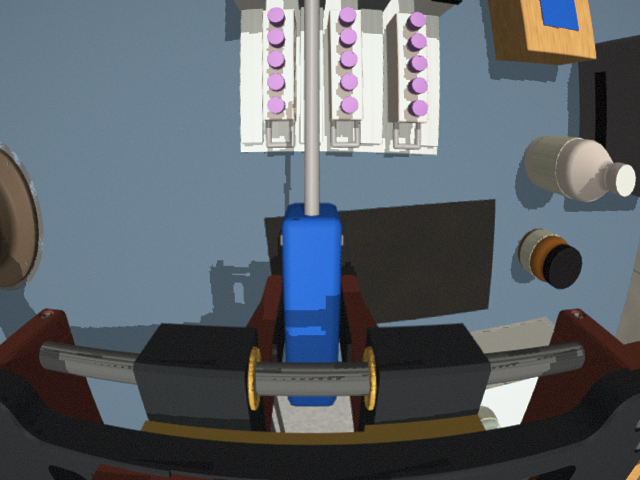

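All three racks are on the tray, with bails at (280,140), (346,140) and (407,140). Now the pick goes back on the mat, and then I'll look at the drawer.

Run:
```python
from drag import *
o=arm.read_state()["orientation"]
sti={"position":np.array([0.49796689340997835, -0.009122374044463363, 0.24972041381677412]),"orientation":o}
print("caps",inv(S,wrist_atz(sti,[(276,59),(347.5,59),(419,64)],.081)).round(4).tolist())
Q=np.array([.545,-.1015,.118])
arm.reach(w(Q,[0,0,.2])[0],down(Q[2]-H))
arm.servo_line(w(Q,[0,0,.03])[0],rate=.15)
print(arm.servo_line(w(Q,[0,0,.009])[0],rate=.04,max_force=5),arm.read_state()["position"][2])
arm.gripper_to(.06); arm.servo_line(w(Q,[0,0,.2])[0])
arm.reach(w(U,[-.13,0,.3])[0],down(U[2]-H)); arm.pause(.2)
st=arm.read_state(); print(st["time"],st["position"].tolist(),st["orientation"].tolist())
cv2.imwrite("pics/j.png",viewer.get_image("wrist"))
c=-.0935
print(wrist_proj(st,w(U,[[0,.125,.12],[0,-.125,.12],[-.195,.125,.117],[-.195,-.125,.117],[c-.0865,.105,.016],[c-.0865,-.105,.016],[-.225,.055,.088],[-.225,-.055,.088]])).round().tolist())
```

```text
caps [[-0.0719, 0.0634, 0.081], [-0.072, 0.0009, 0.081], [-0.0728, -0.0638, 0.081]]
True 0.009786374073964918
49.9333 [0.4912235709110495, -0.339485069040349, 0.2992775880576926] [0.48271778409045246, 0.5171292429350466, -0.48272082397486366, 0.5162765665079689]
[[181.0, 80.0], [447.0, 81.0], [193.0, 274.0], [433.0, 275.0], [230.0, 233.0], [396.0, 233.0], [264.0, 290.0], [363.0, 290.0]]
```

View pics/j.png

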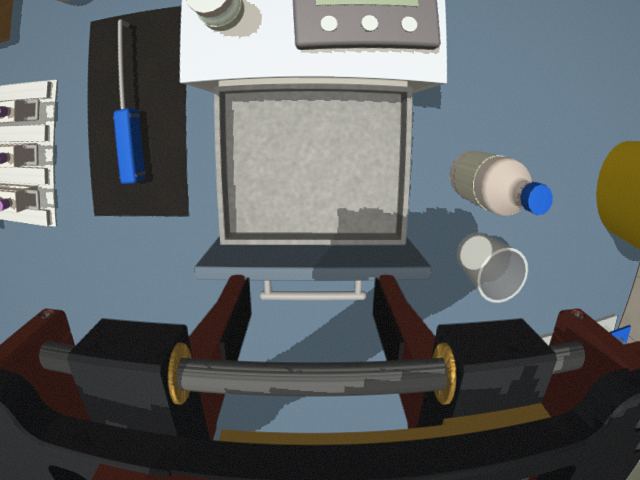

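The pick is back on the mat at (128,145), and the drawer corners agree with the prediction to 3–5 px. The spray stands close to the drawer's −y side, so I'll place the racks slightly towards +y to keep the gripper body clear of it. Caps will be detected automatically before each grasp.

```bash
cat > rack.py <<'E'
from drag import *
OS=(-.13,0,.30)
def caps(F,z):
    "lilac caps in a wrist picture -> points in frame F at height z"
    st=arm.read_state(); im=viewer.get_image("wrist"); h=cv2.cvtColor(im,cv2.COLOR_BGR2HSV)
    m=cv2.inRange(h,(135,50,100),(165,255,255))
    n,_,s,c=cv2.connectedComponentsWithStats(m); c=c[1:][s[1:,4]>40]
    return inv(F,wrist_atz(st,c,z))[:,:2] if len(c) else np.zeros((0,2))
def rows(C,axis_y):
    out=[]
    for y in axis_y:
        q=C[np.abs(C[:,1]-y)<.026]
        if len(q)<3: out.append((len(q),None)); continue
        a=np.polyfit(q[:,0],q[:,1],1)[0]; out.append((len(q),np.r_[(q.min(0)+q.max(0))/2*[1,0]+q.mean(0)*[0,1],np.arctan(a)].round(4)))
    return out
def look_tray():
    arm.reach(w(S,OS)[0],down(S[2]-H)); arm.pause(.2)
    C=caps(S,.081); return rows(C[(C[:,0]>-.3)&(C[:,0]<.05)],(-.064,0,.064))
def look_drawer():
    arm.reach(w(U,[-.13,0,.3])[0],down(U[2]-H)); arm.pause(.2); return caps(U,.094)
E
python3 - <<'E'
from rack import *
for r in look_tray(): print(r)
print(arm.read_state()["time"])
E
```

```text
(5, array([-0.0709, -0.0634,  0.0156]))
(5, array([-0.071 , -0.0001,  0.0158]))
(5, array([-0.071 ,  0.0634,  0.003 ]))
51.7667
```

```bash
cat >> rack.py <<'E'
def move(k,yd,xd=-.080):
    r=look_tray()[k]; print("see",r)
    x,y,a=r[1]; g=w(S,[x,y,0])[0]; yaw=S[2]+a; o=down(yaw-H); G=.034
    arm.gripper_to(.05)
    arm.reach(g+[0,0,.2],o); arm.servo_line(g+[0,0,.003+G],o,rate=.15,max_force=15)
    arm.gripper_to(0); print("width",arm.read_state()["width"])
    arm.servo_line(g+[0,0,.06],rate=.08); arm.servo_line(g+[0,0,.24])
    if abs(arm.read_state()["width"]-.03)>.004: print("LOST",arm.read_state()["width"]); return
    t=w(U,[xd,yd-.002,0])[0]
    arm.reach(t+[0,0,.24],down(U[2]-H)); print("carried",arm.read_state()["width"])
    arm.servo_line(t+[0,0,.075],rate=.15)
    print("down",arm.servo_line(t+[0,0,.016+G-.004],rate=.04,max_force=5),arm.read_state()["position"][2])
    arm.gripper_to(.042); arm.servo_line(t+[0,0,.2],rate=.15); arm.servo_line(t+[0,0,.26])
    print("drawer",look_drawer().round(3).tolist(),arm.read_state()["time"])
E
python3 - <<'E'
from rack import *
move(0,-.040)
cv2.imwrite("pics/k.png",viewer.get_image("wrist"))
E
```

```text
see (5, array([-0.071 , -0.0634,  0.0146]))
width 0.029947433924328866
carried 0.0297524063419112
down True 0.050146829866160064
drawer [[-0.039, -0.042], [-0.059, -0.041], [-0.08, -0.041], [-0.101, -0.042], [-0.122, -0.041]] 63.2333
```

View pics/k.png

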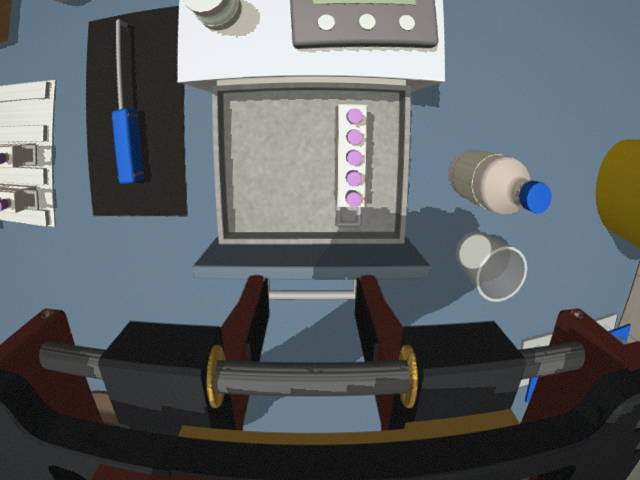

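The first rack is upright in the drawer, with caps at (354,116–199), clear of all the walls. The next two follow.

```bash
python3 - <<'E'
from rack import *
move(1,.016)
E
python3 - <<'E'
from rack import *
move(2,.072)
cv2.imwrite("pics/l.png",viewer.get_image("wrist"))
E
```

```text
see (5, array([-0.071, -0.   ,  0.016]))
width 0.02975769083110096
carried 0.02980346143058481
down True 0.05011896483697717
drawer [[-0.038, 0.014], [-0.038, -0.042], [-0.059, 0.014], [-0.059, -0.042], [-0.08, 0.014], [-0.08, -0.042], [-0.101, 0.014], [-0.1, -0.042], [-0.122, 0.014], [-0.121, -0.042]] 75.7083
see (5, array([-0.071 ,  0.0635,  0.0027]))
width 0.030022848765428278
carried 0.02994447830403861
down True 0.04993956130242862
drawer [[-0.038, 0.014], [-0.038, -0.042], [-0.039, 0.07], [-0.059, 0.014], [-0.059, 0.07], [-0.059, -0.042], [-0.08, 0.07], [-0.08, 0.014], [-0.079, -0.042], [-0.1, 0.014], [-0.1, -0.042], [-0.101, 0.07], [-0.122, 0.07], [-0.122, 0.014], [-0.121, -0.042]] 88.1333
```

View pics/l.png

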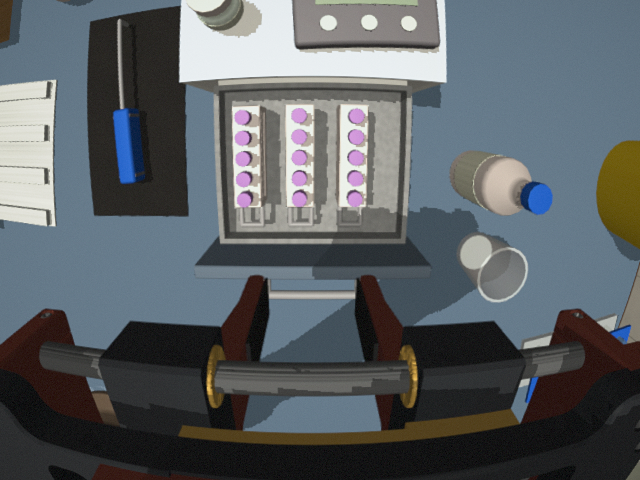

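All three racks are upright in the drawer, at columns 243, 300 and 355, and the tray is empty. Now I'll push the handle bar to shut the drawer.

Run:
```python
from rack import *
arm.gripper_to(0)
o=down(U[2]-H)
arm.reach(w(U,[-.29,-.002,.2])[0],o)
arm.servo_line(w(U,[-.29,-.002,.074])[0])
g=lambda x,f: (arm.servo_line(w(U,[x,-.002,.074])[0],rate=.06,max_force=f),inv(U,arm.read_state()["position"])[0].round(4),arm.read_state()["wrist_force"].round(1))
print(g(-.20,20)); print(g(-.09,20)); print(g(-.04,20)); arm.pause(.3)
print(inv(U,arm.read_state()["position"])[0],arm.read_state()["wrist_force"],arm.read_state()["time"])
```

```text
(False, array([-0.2   , -0.0022,  0.0741]), array([0.3, 0.5, 0.5]))
(False, array([-0.09  , -0.0019,  0.074 ]), array([-0.2, -0.1,  0.2]))
(True, array([-0.0642, -0.0017,  0.0733]), array([-2.5, -0.1,  1.2]))
[-0.06511238 -0.0012351   0.07292572] [ 1.04483453 -0.25534828 -0.6959954 ] 95.1917
```

Run:
```python
from rack import *
r=arm.servo_line(w(U,[-.045,-.002,.074])[0],rate=.03,max_force=20); print(r,inv(U,arm.read_state()["position"])[0].round(4))
arm.servo_line(w(U,[-.12,-.002,.074])[0],rate=.06); arm.servo_line(w(U,[-.14,-.002,.3])[0]); arm.pause(.3)
st=arm.read_state(); print(st["time"])
cv2.imwrite("pics/m.png",viewer.get_image("wrist"))
print(wrist_proj(st,w(U,[[0,.125,.12],[0,-.125,.12],[-.015,.125,.117],[-.015,-.125,.117],[-.05,.055,.088],[-.05,-.055,.088]])).round().tolist())
```

```text
True [-0.0645 -0.0013  0.0725]
98.6
[[177.0, 67.0], [445.0, 65.0], [178.0, 82.0], [443.0, 81.0], [255.0, 115.0], [366.0, 114.0]]
```

View pics/m.png

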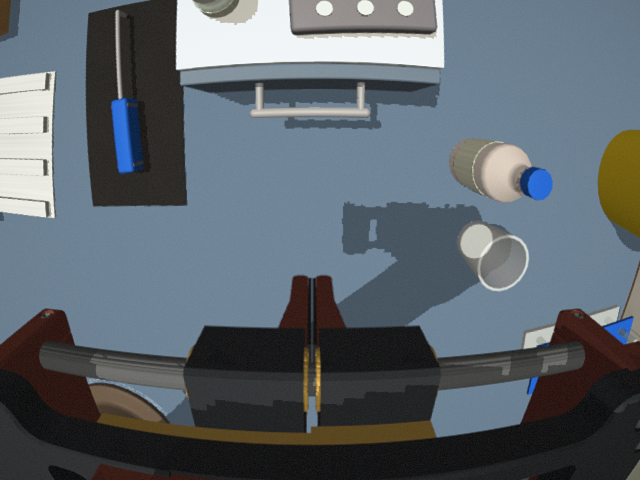

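The drawer is shut: its panel is flush against the cabinet (rows 68–84), and two pushes stopped at the same hard stop. The pick lies on the mat at (128,135), and the bystanders in view are standing where they were. Handing in.

```bash
python3 -c "
from station import close_job; print(close_job())"
```

```text
the job is handed in; nothing more can be done
None
```

The job is done and handed in at about 99 s on the robot clock. I hooked all three racks out of their lanes onto the tray and put the pick back on its mat. Then I stood the racks in the drawer and pushed it shut by the bar.

**Last checks:**
- **Racks:** just before the drawer was pushed shut, all 15 caps showed in three straight rows at the expected spots inside it. I could not see the racks after it shut.
- **Drawer:** two pushes stopped at the same place, 64–65 mm in front of the unit, where I expected a shut drawer to stop. The picture shows the panel flush against the cabinet.
- **Pick and bystanders:** the pick lies on the mat with the gripper well clear. The bystanders in the last view (spray, beaker, timer and vial) stand where they were. The wash bottle, stain jar and glove box were last seen while dragging, and looked undisturbed.

**What disagreed:** my first top-camera fit put the sampler about 3.5 mm off in x and y compared with the wrist camera. I used the wrist values, and every hook went in first time. I saw no slackened grip and no knocked object.

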